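# Sweep the burnt-out tea lights into the collecting bay

### The job

Closing time at the cafe counter: with your fingertips, sweep the three burnt-out tea lights (the empty silver cups) across the counter through the open side of the low-walled collecting bay, until each stands flat and entirely inside it. Keep them sliding on the counter and do not pick them up or tip them over; leave the fresh red tea light and everything else standing where it is.

Things in the scene. Friction and masses are not known exactly. Their poses are not given: they have to be found in the camera images.
- bay: collecting bay, fixed: wood walls 30 mm high, 5 mm thick, on three sides of a cork-coloured floor flush with the counter (no step). Inside 220 mm wide (own x -110 to +110) and 160 mm deep (own y -80 at the closed back to +80 at the open mouth, no wall or lip there). Origin: centre of the floor, at counter height, z up. At yaw 0 the mouth (own +y) faces the robot's left; yaw varies by 0.25 rad.
- light1: burnt-out tea light: round bare aluminium cup, 38 mm across, 18 mm high, about 15 g, nearly empty (a scrap of white wax and a black wick at the bottom), standing loose and upright on the counter, with free counter around it and a clear straight way to the mouth of the bay. Origin: centre of its underside, z up. It slides easily; pushed low on its side it does not tip.
- light2: burnt-out tea light: round bare aluminium cup, 38 mm across, 18 mm high, about 15 g, nearly empty (a scrap of white wax and a black wick at the bottom), standing loose and upright on the counter, with free counter around it and a clear straight way to the mouth of the bay. Origin: centre of its underside, z up. It slides easily; pushed low on its side it does not tip.
- light3: burnt-out tea light: round bare aluminium cup, 38 mm across, 18 mm high, about 15 g, nearly empty (a scrap of white wax and a black wick at the bottom), standing loose and upright on the counter, with free counter around it and a clear straight way to the mouth of the bay. Origin: centre of its underside, z up. It slides easily; pushed low on its side it does not tip.
- fresh_light: fresh tea light: same 38 mm by 18 mm aluminium cup, but filled to the brim with red wax, with a white wick up to 27 mm high. Loose; leave alone. Origin: centre of its underside.
- shaker: glass salt shaker with a steel top, 42 mm across, 76 mm high. Loose; leave alone. Origin: centre of its underside.
- cup: white espresso cup, 62 mm across, 58 mm high, with a handle on its own +y side reaching about 60 mm from its axis. Loose; leave alone. Origin: centre of its underside.
- jam_jar: amber jam jar with a brass lid, 60 mm across, 75 mm high. Loose; leave alone. Origin: centre of its underside.
- biscuit_jar: biscuit jar with a blue lid, 84 mm across, 130 mm high. Loose; leave alone. Origin: centre of its underside.
- sugar_jar: white sugar jar with a steel lid, 68 mm across, 90 mm high. Loose; leave alone. Origin: centre of its underside.
- milk_jug: steel milk jug, 72 mm across, 85 mm high, with a handle on its own +y side reaching about 65 mm from its axis. Loose; leave alone. Origin: centre of its underside.
There are look-alikes about, which are no part of the job. Leave any brown, purple or yellow look-alike of the light2 alone.

How it is judged:
By the outcome, as a careful person would: the job done as asked, in the order asked, and still so for the second after the job is handed in, with the robot touching nothing.
It also fails if it takes over 64 s, if anything falls off the work surface, if the arm or the gripper's body presses on something with over 40 N, if the wrist force passes 120 N, or if a joint passes its speed limit or range.

### The arm

A 6-joint arm with a two-finger parallel gripper is mounted at the origin on the work surface. World frame = base frame: x ahead of the robot, y to its left, z up, the work surface at z = 0. Lengths are in m, angles in rad, forces in N, time in s.
With the tool pointing down it reaches from about 0.35 to 0.975 m from the base axis. Payload 4.9 kg.
Tool frame: the origin (TCP) lies midway between the tips of the shut fingers; the grasp point (between the pads) lies behind it (manip.tcp_to_grasp is the z of the grasp point in the tool frame, in m); z points along the fingers, y is the direction in which the jaws open and shut (so a half turn about z gives the same grasp; the last joint's range is limited). The gripper opens to 85 mm and grips with 20 to 120 N. Pads are 22 mm wide; open, the fingers measure 114 mm over their backs; the gripper's body (76 mm by 85 mm) begins 54 mm behind the grasp point. The pads swing forward as they close: fully open they stand 13 mm farther back than shut.
Start: joints at [1.205, 0.053, 1.613, -0, 1.476, -0.119], TCP at [0.153, 0.606, 0.231] pointing down, gripper open.
Joint ranges: [-3.01, 3.01], [-1.01, 2.22], [0.06, 2.58], [-1.02, 4.17], [0.09, 2.62], [-3.14, 3.14]. Speed limits (rad/s): [2.57, 2.57, 3.14, 3.14, 3.14, 3.14].

### API

Orientations are given as a unit quaternion [w, x, y, z].
In Python, from plant import status, vision, order, regions_of, manip gives the robot as it stands. The module is installed in compiled form; this text tells all that it offers.
- The arm moves only by the shell command python3 -m crank 'ROWS'. ROWS is JSON, one flat list of numbers, 5 for each row, row after row: the shift along the tool's x, y, z in mm, then the turn about the tool's z in degrees, then the opening in per cent of the stroke, from 0 (shut) to 100 (fully open). In form: [tx, ty, tz, yaw, fingers, tx, ty, tz, yaw, fingers, ...]. A call has exactly 10 rows; each row is the pose to reach, as a shift and turn from the pose commanded when the call began, along the tool's axes at that moment; what a row does not reach only later rows make up. A row lasts 1/10 s, in which the tool goes at most 50 mm and 8.59 degrees, less where a joint would pass 70% of its speed; a pose out of reach is approached as far as the arm can. A call with a gripper value outside its range is refused whole. The fingers move at their own pace and stop on an object; the grip force is fixed at half the most. Time passes only in rows, so rows that repeat a pose let the fingers close, or fill a call up. It gives the time, the measured TCP pose, the force and the opening at its end, in the units of the state.
- status.state(): the state, without advancing time (a new reading comes with each control period).
- vision.grab_frame(name): name is "scene" or "side" or "wrist"; returns (picture, depth): 400x640x3 uint8, red, green, blue; 400x640 float32, m along the optical axis (not along the pixel's ray), 0 where there is no reading.
- vision.get_calibration(name): a dict with "camera_matrix" (3x3 intrinsics, pixels), "R" (3x3) and "t" (3): a world point X has camera coordinates R X + t. Camera axes: x right, y down, z forward; pixel columns grow to the right and rows downward; lengths in m; the calibration is good to about 2 mm. The wrist camera is an equidistant fisheye: a pixel r from the principal point sees the ray r / f radians off the axis. A picture is of the moment at which its call begins: read the wrist's pose just before it. get_calibration takes no time and is no camera call; for the wrist camera it gives the pose at the moment of the call.
- order.job_done(): hands the job in, once; it reports no verdict.
Trained networks look in the newest picture that a camera, given by its name, has taken for a name from the list of things; names that differ only in an ending like _2 or _b are one class to them, and where a whole thing is asked for, a point or a joint stands for the part that bears it (a point fixed in the world has none). Each returns a list of dicts, best first, with "confidence" (0 to 1); they miss things now and then, are a little off and sometimes report something else, mostly with a low value. They report only what shows in the picture. A call takes as long as a camera call. They do not tell look-alikes from the thing itself.
- regions_of(camera, name): "region" (400x640 bool, what is visible of it) and "extent" ([centre column, centre row, width, height] in pixels, round what is visible of it).
The state is a dict: "time": time; "joint_pos": joint angles; "joint_vel": joint speeds; "joint_efforts": joint torques, N m; "tool_pos": TCP position; "tool_rot": TCP orientation; "contact_force": force on the tool from outside, world axes, zero at the start; "ft_torque": the same for the moment, N m; "gripper_width": opening from 0.0 (shut) to 1.0 (fully open).
Only numpy, scipy, OpenCV 4.12 (cv2) and the standard library are available. Lean on these libraries where they do the work, as an engineer would, in place of code of your own. Each camera call takes 0.05 s, during which the arm holds its last target. There are 200 camera calls.

## Working session

There is one attempt and no reset: what is moved stays moved. The work goes in short steps, Python scripts to look and compute and a shell command to move; the robot and the scene stay as the last step left them, time stands still between calls to the robot, and variables do not carry over. Pictures are saved under pics/ and viewed, on a budget of 10 in all, crops included, one or two more only if the job needs it, and the job is handed in when it is done.

```bash
mkdir -p pics; cat > h.py <<'E'
import numpy as np,cv2
from plant import status,vision,order,regions_of,manip
def world(name,d,mask=None):
    c=vision.get_calibration(name);K=np.array(c["camera_matrix"]);R=np.array(c["R"]);t=np.array(c["t"])
    v,u=np.mgrid[0:400,0:640]
    P=np.stack([(u-K[0,2])/K[0,0]*d,(v-K[1,2])/K[1,1]*d,d],-1)
    return (P-t)@R
def save(n,im,s=1.25):
    cv2.imwrite('pics/'+n,cv2.resize(im[...,::-1],None,fx=s,fy=s))
E
python3 - <<'E'
from h import *
print(status.state())
for n in("scene","side"):
    im,d=vision.grab_frame(n);save(n+'1.png',im);W=world(n,d);np.savez(n,im=im,d=d)
    for o in("light1","fresh_light","bay","shaker","cup","jam_jar","biscuit_jar","sugar_jar","milk_jug"):
        for r in regions_of(n,o):
            m=r["region"]&(d>0)
            if m.sum()<5:continue
            w=W[m];lo=np.percentile(w,2,0);hi=np.percentile(w,98,0)
            print(n,o,round(r["confidence"],2),np.round(r["extent"]).astype(int),((lo+hi)/2).round(3),(hi-lo).round(3),im[m].mean(0).astype(int))
E
```

```text
{'time': 0.0, 'joint_pos': array([ 1.20499333e+00,  5.33464999e-02,  1.61431869e+00,  3.97744146e-05,
        1.47601991e+00, -1.18986227e-01]), 'joint_vel': array([ 0.00032623, -0.00062321, -0.00072677,  0.00029415,  0.00100945,
       -0.00070945]), 'joint_efforts': array([-4.30780165e-04, -3.93665814e+01, -3.70183575e+01, -2.80497972e-05,
        6.93685783e-03, -1.04534612e-05]), 'tool_pos': array([0.15244969, 0.60546448, 0.23005471]), 'tool_rot': array([-2.70340196e-04,  1.23097198e-01,  9.92394067e-01, -1.01088696e-03]), 'contact_force': array([-0.33213229, -0.42190734, -0.13069559]), 'ft_torque': array([-0.0510469 ,  0.00712253,  0.03185162]), 'gripper_width': 1.001036454063529}
scene light1 0.83 [429 236  19  17] [0.724 0.221 0.01 ] [0.036 0.036 0.016] [227 199  94]
scene light1 0.8 [334 231  21  15] [0.638 0.033 0.009] [0.036 0.035 0.017] [205 200 195]
scene light1 0.67 [306 199  16  19] [ 0.528 -0.001  0.008] [0.038 0.036 0.019] [202 196 192]
scene light1 0.63 [386 218  13  15] [0.644 0.153 0.01 ] [0.037 0.036 0.015] [132 100  80]
scene light1 0.58 [273 265  23  21] [ 0.689
[... 1800 characters left out ...]
 196  19  20] [0.527 0.004 0.009] [0.037 0.039 0.019] [178 177 175]
side bay 0.81 [366 136 110  54] [ 0.527 -0.257  0.013] [0.234 0.179 0.032] [204 158 105]
side shaker 0.77 [309 230  23  37] [0.553 0.142 0.038] [0.038 0.071 0.076] [165 168 161]
side cup 0.65 [399 271  62  44] [0.374 0.202 0.031] [0.085 0.059 0.054] [196 191 179]
side jam_jar 0.92 [218 205  36  44] [0.743 0.145 0.039] [0.05  0.048 0.073] [164 126  78]
side biscuit_jar 0.72 [187 269  62  90] [0.691 0.342 0.069] [0.068 0.069 0.124] [134 131 127]
side sugar_jar 0.66 [230 151  32  48] [ 0.797 -0.028  0.046] [0.06  0.061 0.089] [208 203 195]
side milk_jug 0.7 [389 318  73  72] [0.378 0.327 0.043] [0.089 0.069 0.085] [162 158 156]
```

```bash
python3 - <<'E'
from h import *
for n in("scene","side"):
    z=np.load(n+'.npz');W=world(n,z['d']);m=(z['d']>0)&(W[...,2]>.024)&(W[...,2]<.034)&(W[...,1]<-.14)&(W[...,0]>.3)&(W[...,0]<.75)
    p=W[m][:,:2].astype(np.float32);r=cv2.minAreaRect(p);print(r,cv2.boxPoints(r).round(3).tolist(),len(p))
    crop=z['im'][100:320,150:520]if n=="scene" else z['im'][90:330,150:460]
    save(n+'c.png',crop,2.1)
E
```

```text
((0.5582399368286133, -0.37768611311912537), (0.27581363916397095, 0.4881569743156433), 14.27802562713623) [[0.36399999260902405, -0.17499999701976776], [0.48500001430511475, -0.6480000019073486], [0.7519999742507935, -0.5799999833106995], [0.6320000290870667, -0.10700000077486038]] 1289
((0.5700988173484802, -0.7595126628875732), (1.1757038831710815, 0.4374258816242218), 83.67533111572266) [[0.2879999876022339, -1.3200000524520874], [0.7229999899864197, -1.3680000305175781], [0.8519999980926514, -0.19900000095367432], [0.4169999957084656, -0.1509999930858612]] 876
```

View pics/scenec.png

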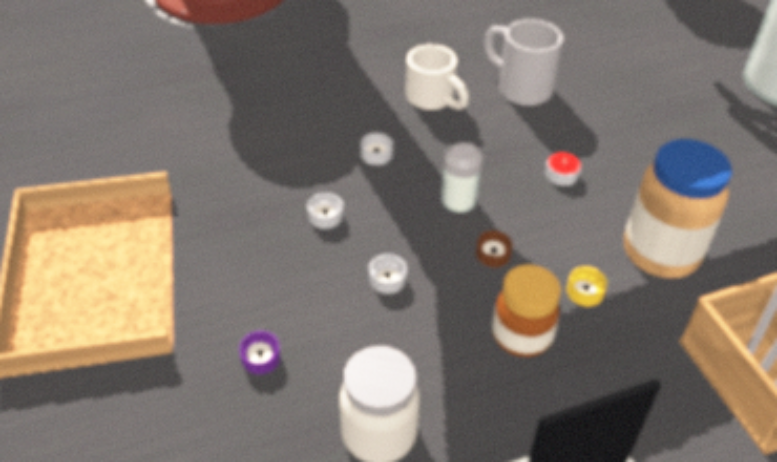

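View pics/sidec.png

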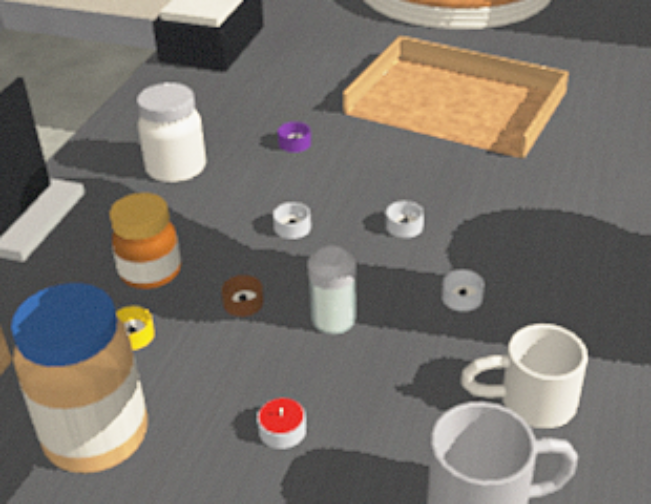

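Three bare silver cups with black wicks sit at scene-crop pixels (377,149), (325,210) and (388,272). These are the lights meant. The others are purple (260,352), brown (494,247), yellow (587,286) and red (563,168), and I leave them alone. Both crops confirm this. The bay mouth faces the cups. Next I get the bay pose.

```bash
python3 - <<'E'
from h import *
for n in("scene","side"):
    z=np.load(n+'.npz');W=world(n,z['d']);m=(z['d']>0)&(W[...,2]>.025)&(W[...,2]<.034)&(W[...,1]<-.14)&(W[...,1]>-.38)&(W[...,0]>.38)&(W[...,0]<.68)
    p=W[m][:,:2].astype(np.float32);r=cv2.minAreaRect(p);print(r,cv2.boxPoints(r).round(3).tolist(),len(p))
s=status.state();from scipy.spatial.transform import Rotation as Q
q=s['tool_rot'];print(Q.from_quat([*q[1:],q[0]]).as_matrix().round(3),manip.tcp_to_grasp)
E
```

```text
((0.527406632900238, -0.2590581178665161), (0.16565963625907898, 0.23244208097457886), 80.4017562866211) [[0.39899998903274536, -0.32100000977516174], [0.628000020980835, -0.36000001430511475], [0.656000018119812, -0.19699999690055847], [0.4269999861717224, -0.15800000727176666]] 699
((0.5248573422431946, -0.2539525032043457), (0.16726334393024445, 0.2295231968164444), 80.16960906982422) [[0.39800000190734863, -0.31700000166893005], [0.6240000128746033, -0.35600000619888306], [0.6520000100135803, -0.19099999964237213], [0.4259999990463257, -0.15199999511241913]] 314
[[-0.97   0.244 -0.   ]
 [ 0.244  0.97   0.   ]
 [ 0.     0.    -1.   ]] -0.0187
```

```bash
cat >> h.py <<'E'
from scipy.spatial.transform import Rotation as Q
C=np.array([.5265,-.254]);BX=np.array([.985,-.17]);BY=np.array([.17,.985])
def delta(xyz,show=True):
    s=status.state();q=s['tool_rot'];R=Q.from_quat([*q[1:],q[0]]).as_matrix()
    d=(R.T@(np.array(xyz)-s['tool_pos'])*1000).round(1)
    yaw=np.degrees(np.arctan2(R[1,1],R[0,1]))+9.8
    print('t',round(s['time'],2),'pos',s['tool_pos'].round(4),'delta',d,'yaw',round(yaw,1),'grip',round(s['gripper_width'],3),'F',s['contact_force'].round(1));return d
E
python3 -m crank '[-605,-386,0,86,28,-605,-386,0,86,28,-605,-386,0,86,28,-605,-386,0,86,28,-605,-386,0,86,28,-605,-386,0,86,28,-605,-386,0,86,28,-605,-386,0,86,28,-605,-386,0,86,28,-605,-386,0,86,28]'
python3 -c "from h import *;delta([.6455,.084,.23])"
```

```text
time: 2.0
tool_pos: [0.4969, 0.2406, 0.2317]
tool_rot: [0.0, 0.769, 0.64, 0.0]
contact_force: [0.6, 0.1, -0.7]
gripper_width: 0.278
t 2.0 pos [0.4969 0.2406 0.2317] delta [-127.   174.5    1.7] yaw -0.6 grip 0.278 F [ 0.6  0.1 -0.7]
```

```bash
python3 -m crank '[-127,174,0,0,28,-127,174,0,0,28,-127,174,0,0,28,-127,174,0,0,28,-127,174,0,0,28,-127,174,0,0,28,-127,174,40,0,28,-127,174,80,0,28,-127,174,120,0,28,-127,174,120,0,28]'
python3 - <<'E'
from h import *
delta([.6455,.084,.004])
im,d=vision.grab_frame("wrist");save('w1.png',im)
for o in ["light1"]:
  for n in("scene","side"):
    im,d=vision.grab_frame(n);W=world(n,d)
    for r in regions_of(n,o):
        m=r["region"]&(d>0);w=W[m];lo=np.percentile(w,2,0);hi=np.percentile(w,98,0)
        print(n,o,round(r["confidence"],2),((lo+hi)/2).round(3),(hi-lo).round(3),im[m].mean(0).astype(int))
E
```

```text
time: 3.0
tool_pos: [0.6388, 0.0883, 0.1039]
tool_rot: [-0.005, 0.766, 0.643, -0.005]
contact_force: [-1.0, 0.5, -0.6]
gripper_width: 0.277
t 3.0 pos [0.6388 0.0883 0.1039] delta [-2.8  8.7 99.8] yaw -0.2 grip 0.277 F [-1.   0.5 -0.6]
scene light1 0.82 [0.639 0.033 0.01 ] [0.037 0.034 0.015] [211 206 201]
scene light1 0.65 [0.644 0.153 0.01 ] [0.037 0.036 0.018] [132  98  78]
scene light1 0.55 [ 0.528 -0.001  0.009] [0.037 0.035 0.017] [208 202 197]
scene light1 0.53 [0.723 0.221 0.008] [0.037 0.037 0.019] [217 185  82]
scene light1 0.52 [ 0.689 -0.116  0.009] [0.038 0.038 0.02 ] [156 114 165]
scene light1 0.5 [0.448 0.089 0.009] [0.038 0.034 0.018] [204 198 193]
side light1 0.67 [0.72  0.224 0.009] [0.034 0.034 0.018] [183 157  55]
side light1 0.57 [0.639 0.037 0.008] [0.041 0.039 0.019] [186 185 183]
side light1 0.56 [0.642 0.158 0.01 ] [0.036 0.037 0.017] [110  78  56]
side light1 0.54 [0.525 0.004 0.009] [0.036 0.038 0.017] [187 186 184]
side light1 0.52 [0.446 0.094 0.01 ] [0.033 0.038 0.016] [185 184 181]
side light1 0.46 [ 0.648 -0.013  0.08 ] [0.09  0.238 0.163] [123  75 143]
```

View pics/w1.png

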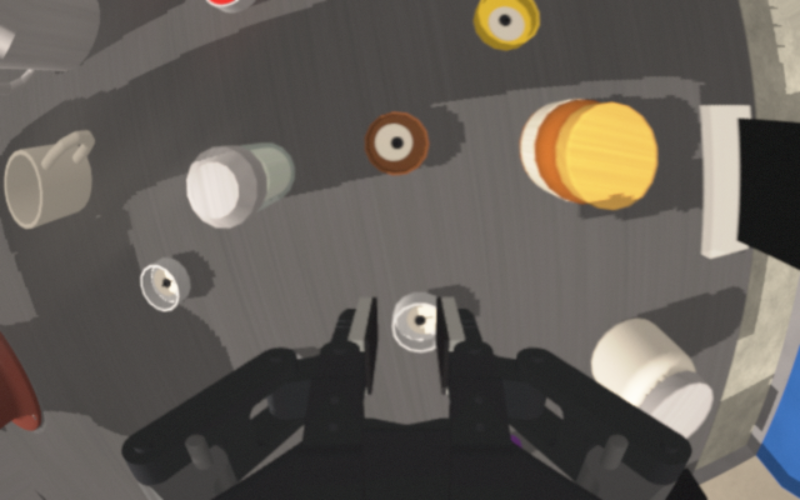

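```bash
python3 -m crank '[-3,10,20,0,28,-3,10,50,0,28,-3,10,80,0,28,-3,10,96,0,28,-3,10,99,0,28,-3,10,99,0,28,-8,10,99,0,28,-18,10,99,0,28,-28,10,99,0,28,-38,10,99,0,28]'
python3 - <<'E'
from h import *
delta([.6478,.0842,.004])
im,d=vision.grab_frame("wrist");save('w2.png',im[150:400,180:500],2.4)
E
```

```text
time: 4.25
tool_pos: [0.6482, 0.0465, 0.0131]
tool_rot: [0.0, 0.767, 0.642, 0.0]
contact_force: [-0.8, -0.4, 0.1]
gripper_width: 0.279
t 4.25 pos [0.6482 0.0465 0.0131] delta [37.1 -7.1  9.1] yaw -0.3 grip 0.279 F [-0.8 -0.4  0.1]
```

View pics/w2.png

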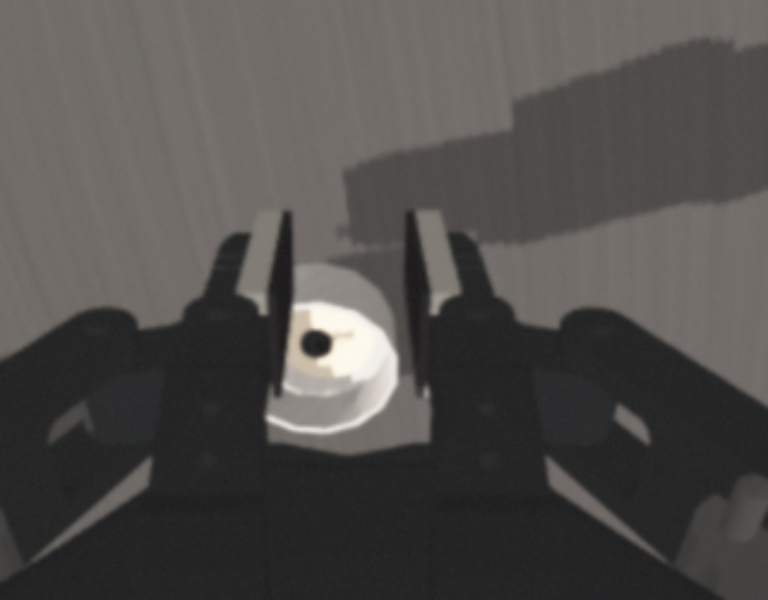

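```bash
python3 -m crank '[15,0,0,0,28,35,-4,0,0,28,40,-7,0,0,28,40,-7,0,0,28,40,-7,5,0,28,40,-7,9,0,28,40,-7,9,0,28,40,-7,9,0,28,40,-7,9,0,28,40,-7,9,0,28]'
python3 - <<'E'
from h import *
delta([.6478,.0842,.004])
for n in("scene","side"):
    im,d=vision.grab_frame(n);W=world(n,d)
    for r in regions_of(n,"light1"):
        m=r["region"]&(d>0);w=W[m];lo=np.percentile(w,2,0);hi=np.percentile(w,98,0);c=(lo+hi)/2
        if im[m].std(0).sum()>0 and 0.6<c[0]<.68 and -.1<c[1]<.1:print(n,round(r["confidence"],2),c.round(3),(hi-lo).round(3),'bay',(c[:2]-C)@BX,(c[:2]-C)@BY)
save('s2.png',im[130:260,200:400],4)
E
```

```text
time: 5.3
tool_pos: [0.6483, 0.088, 0.0035]
tool_rot: [0.0, 0.767, 0.642, 0.0]
contact_force: [0.0, 0.8, -0.4]
gripper_width: 0.278
t 5.3 pos [0.6483 0.088  0.0035] delta [-3.9  0.2 -0.5] yaw -0.3 grip 0.278 F [ 0.   0.8 -0.4]
scene 0.52 [0.637 0.016 0.008] [0.037 0.038 0.02 ] bay 0.06285974402823946 0.28455900311297033
side 0.58 [0.633 0.019 0.008] [0.033 0.027 0.014] bay 0.058564741040960815 0.28709165416371746
```

View pics/s2.png

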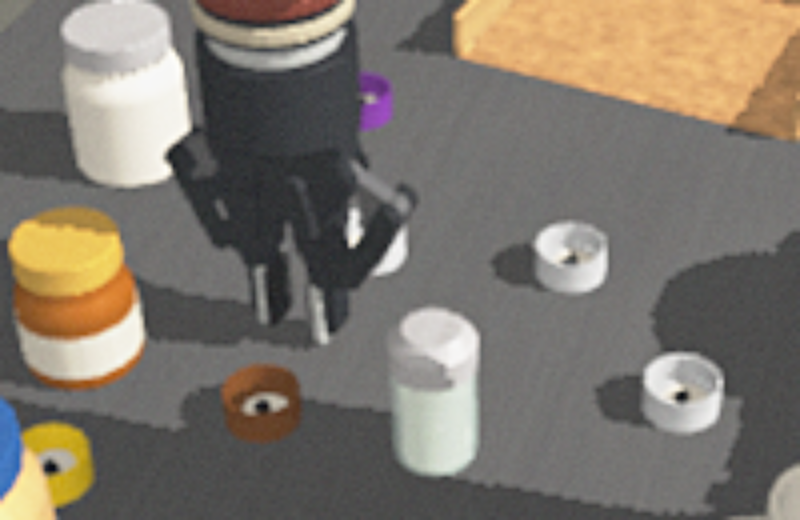

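```bash
python3 -m crank '[-20,0,0,0,28,-32,0,0,0,28,-40,0,0,0,28,-50,0,0,0,28,-62,0,0,0,28,-76,0,0,0,28,-92,0,0,0,28,-108,0,0,0,28,-124,0,0,0,28,-140,0,0,0,28]'
python3 -m crank '[-16,0,0,0,28,-32,1,0,0,28,-48,1,0,0,28,-64,1,0,0,28,-80,2,0,0,28,-96,2,0,0,28,-110,2,0,0,28,-122,2,0,0,28,-130,2,0,0,28,-130,2,0,0,28]'
cat >> h.py <<'E'
def tcp():
    p=status.state()['tool_pos'][:2]-C;print('TCP bay',(p@BX).round(4),(p@BY).round(4))
def lights(tag=None):
  for n in("scene","side"):
    im,d=vision.grab_frame(n);W=world(n,d)
    if tag:save(f'{tag}_{n}.png',im[100:320,150:520],2.1)
    for r in regions_of(n,"light1"):
        m=r["region"]&(d>0)
        if m.sum()<20: continue
        w=W[m];lo=np.percentile(w,2,0);hi=np.percentile(w,98,0);c=(lo+hi)/2;b=c[:2]-C
        print(n,round(r["confidence"],2),c.round(3),(hi-lo).round(3),'bay',(b@BX).round(4),(b@BY).round(4),im[m].mean(0).astype(int))
E
python3 -c "
from h import *
delta([.6,0,.004]);tcp();lights()"
```

```text
time: 6.5
tool_pos: [0.6233, -0.0511, 0.0033]
tool_rot: [0.0, 0.767, 0.642, -0.0]
contact_force: [0.2, 1.0, 0.2]
gripper_width: 0.275
time: 7.5
tool_pos: [0.6027, -0.179, 0.0033]
tool_rot: [0.0, 0.767, 0.642, -0.0]
contact_force: [-0.2, 0.0, -0.1]
gripper_width: 0.279
t 7.5 pos [ 0.6027 -0.179   0.0033] delta [175.7 -34.2  -0.7] yaw -0.4 grip 0.279 F [-0.2  0.  -0.1]
TCP bay 0.0623 0.0869
scene 0.78 [ 0.689 -0.118  0.009] [0.038 0.035 0.018] bay 0.1365 0.162 [158 116 167]
scene 0.72 [ 0.618 -0.212  0.047] [0.083 0.031 0.096] bay 0.0833 0.0573 [210 200 190]
scene 0.71 [ 0.528 -0.001  0.009] [0.037 0.036 0.019] bay -0.0416 0.2499 [209 203 199]
scene 0.6 [0.724 0.221 0.009] [0.037 0.036 0.018] bay 0.1135 0.5012 [229 202  96]
scene 0.52 [0.644 0.153 0.009] [0.038 0.037 0.019] bay 0.0462 0.4207 [128  95  76]
scene 0.45 [0.449 0.089 0.009] [0.037 0.035 0.016] bay -0.1346 0.3251 [202 196 191]
side 0.91 [0.447 0.094 0.009] [0.035 0.037 0.017] bay -0.1379 0.3296 [168 167 165]
side 0.82 [0.642 0.153 0.009] [0.036 0.047 0.019] bay 0.0447 0.4205 [100  72  53]
side 0.77 [ 0.687 -0.113  0.008] [0.036 0.039 0.019] bay 0.1336 0.1663 [125  72 148]
side 0.61 [0.721 0.224 0.009] [0.036 0.036 0.019] bay 0.1099 0.5043 [209 186  62]
side 0.6 [0.528 0.004 0.008] [0.04  0.038 0.02 ] bay -0.0423 0.2541 [179 178 176]
```

```bash
python3 -m crank '[-8,0,0,0,28,-20,1,0,0,28,-34,2,0,0,28,-48,2,0,0,28,-62,2,0,0,28,-74,2,0,0,28,-82,2,0,0,28,-87,2,0,0,28,-87,2,0,0,28,-70,2,0,0,28]'
python3 -m crank '[0,0,-30,0,28,0,0,-70,0,28,0,0,-110,0,28,40,-20,-110,0,28,80,-45,-110,0,28,125,-70,-110,0,28,170,-95,-110,0,28,215,-115,-110,0,28,215,-115,-110,0,28,215,-115,-110,0,28]'
python3 -c "
from h import *
b=C-.052*BX+.304*BY
delta([*b,.004]);tcp();lights()"
```

```text
time: 8.7
tool_pos: [0.5925, -0.2481, 0.0035]
tool_rot: [0.0, 0.767, 0.641, 0.0]
contact_force: [0.6, 0.6, 0.7]
gripper_width: 0.28
time: 9.7
tool_pos: [0.5163, -0.0131, 0.1132]
tool_rot: [0.0, 0.765, 0.644, 0.0]
contact_force: [0.4, -0.3, -0.1]
gripper_width: 0.286
t 9.7 pos [ 0.5163 -0.0131  0.1132] delta [ 68.2  -1.1 109.2] yaw -0.1 grip 0.286 F [ 0.4 -0.3 -0.1]
TCP bay -0.051 0.2355
scene 0.78 [ 0.528 -0.001  0.009] [0.037 0.035 0.019] bay -0.0418 0.2494 [204 198 194]
scene 0.71 [0.449 0.089 0.008] [0.038 0.035 0.018] bay -0.1348 0.3247 [199 193 188]
scene 0.57 [ 0.586 -0.292  0.009] [0.038 0.035 0.018] bay 0.0649 -0.0276 [217 208 201]
scene 0.56 [0.644 0.153 0.009] [0.037 0.036 0.018] bay 0.0466 0.4212 [129  95  75]
scene 0.55 [ 0.689 -0.118  0.009] [0.036 0.035 0.019] bay 0.137 0.162 [156 114 164]
side 0.64 [0.448 0.095 0.01 ] [0.034 0.038 0.017] bay -0.1369 0.3299 [182 181 179]
side 0.64 [ 0.686 -0.113  0.009] [0.035 0.04  0.018] bay 0.1334 0.1661 [128  73 151]
side 0.62 [0.745 0.142 0.038] [0.055 0.055 0.076] bay 0.1483 0.4273 [178 140  90]
side 0.58 [ 0.569 -0.225  0.044] [0.043 0.165 0.086] bay 0.0365 0.0357 [186 185 183]
side 0.58 [0.642 0.158 0.009] [0.035 0.037 0.018] bay 0.0434 0.4255 [110  78  55]
side 0.53 [0.526 0.004 0.008] [0.037 0.039 0.019] bay -0.0445 0.2539 [183 182 179]
side 0.5 [0.72  0.224 0.009] [0.034 0.034 0.018] bay 0.109 0.504 [184 157  56]
```

```bash
python3 -m crank '[40,-1,0,0,28,68,-1,0,0,28,68,-1,0,0,28,68,-1,40,0,28,68,-1,80,0,28,68,-1,100,0,28,68,-1,107,0,28,68,-1,107,0,28,68,-1,107,0,28,68,-1,107,0,28]'
python3 -c "
from h import *
b=C-.052*BX+.304*BY
delta([*b,.004]);tcp()"
```

```text
time: 10.9
tool_pos: [0.5295, 0.0513, 0.0082]
tool_rot: [0.001, 0.767, 0.642, 0.001]
contact_force: [0.3, 0.7, 0.3]
gripper_width: 0.282
t 10.9 pos [0.5295 0.0513 0.0082] delta [ 2.4 -3.1  4.2] yaw -0.3 grip 0.282 F [0.3 0.7 0.3]
TCP bay -0.0489 0.3013
```

```bash
python3 -m crank '[0,-1,4,0,28,-8,1,4,0,28,-18,3,4,0,28,-30,5,4,0,28,-44,8,4,0,28,-60,11,4,0,28,-76,15,4,0,28,-92,18,4,0,28,-108,21,4,0,28,-124,25,4,0,28]'
python3 -m crank '[-16,4,0,0,28,-32,7,0,0,28,-48,10,0,0,28,-64,14,0,0,28,-80,18,0,0,28,-94,21,0,0,28,-106,24,0,0,28,-114,26,0,0,28,-114,26,0,0,28,-114,26,0,0,28]'
python3 -c "
from h import *
delta([.6,0,.004]);tcp();lights('b')"
```

```text
time: 11.9
tool_pos: [0.5306, -0.0764, 0.0023]
tool_rot: [-0.0, 0.767, 0.642, -0.0]
contact_force: [-0.1, -0.5, 0.0]
gripper_width: 0.281
time: 12.9
tool_pos: [0.5363, -0.1914, 0.0022]
tool_rot: [-0.0, 0.767, 0.642, 0.0]
contact_force: [-0.1, -0.1, -1.5]
gripper_width: 0.279
t 12.9 pos [ 0.5363 -0.1914  0.0022] delta [199.6  29.2  -1.8] yaw -0.3 grip 0.279 F [-0.1 -0.1 -1.5]
TCP bay -0.001 0.0633
scene 0.81 [0.724 0.221 0.008] [0.037 0.036 0.019] bay 0.1136 0.5012 [227 200  95]
scene 0.75 [0.644 0.153 0.009] [0.037 0.036 0.017] bay 0.0465 0.4211 [131  98  78]
scene 0.7 [ 0.55  -0.224  0.032] [0.071 0.029 0.065] bay 0.0176 0.0337 [217 208 199]
scene 0.69 [ 0.689 -0.117  0.01 ] [0.037 0.035 0.016] bay 0.137 0.1623 [161 117 169]
scene 0.57 [0.449 0.089 0.009] [0.038 0.036 0.015] bay -0.1346 0.3251 [198 192 188]
scene 0.52 [ 0.586 -0.292  0.01 ] [0.038 0.034 0.017] bay 0.0652 -0.0278 [219 211 204]
side 0.75 [0.642 0.157 0.009] [0.036 0.038 0.018] bay 0.0437 0.4247 [100  73  53]
side 0.65 [ 0.539 -0.215  0.01 ] [0.018 0.039 0.017] bay 0.0059 0.0408 [184 183 181]
side 0.64 [0.448 0.094 0.01 ] [0.034 0.038 0.016] bay -0.1369 0.3296 [168 167 165]
side 0.5 [ 0.686 -0.113  0.009] [0.036 0.039 0.018] bay 0.1334 0.1663 [127  73 150]
side 0.48 [0.72  0.224 0.01 ] [0.034 0.034 0.018] bay 0.1094 0.5037 [207 185  57]
```

View pics/b_scene.png

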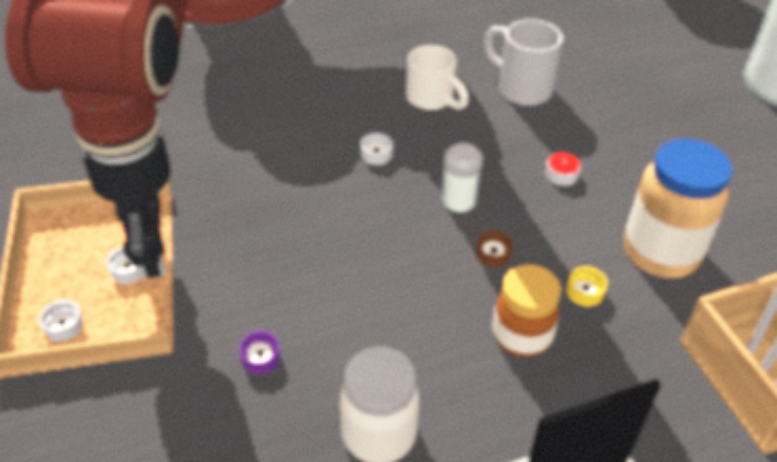

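```bash
python3 -m crank '[-8,1,-1,0,28,-20,3,-1,0,28,-34,5,-1,0,28,-46,6,-1,0,28,-56,8,-1,0,28,-63,8,-1,0,28,-63,8,-1,0,28,-63,8,-1,0,28,-45,5,-1,0,28,-43,5,-20,0,28]'
python3 -m crank '[0,0,-40,0,28,0,0,-80,0,28,0,0,-110,0,28,40,-20,-110,0,28,85,-42,-110,0,28,130,-65,-110,0,28,175,-85,-110,0,28,220,-105,-110,0,28,265,-125,-110,0,28,305,-145,-110,0,28]'
python3 -m crank '[20,-8,0,0,28,28,-10,0,0,28,28,-10,0,0,28,28,-10,0,0,28,28,-10,0,0,28,28,-10,0,0,28,28,-10,0,0,28,28,-10,0,0,28,28,-10,0,0,28,28,-10,0,0,28]'
python3 -c "
from h import *
b=C-.149*BX+.376*BY
delta([*b,.004]);tcp();lights()"
```

```text
time: 14.1
tool_pos: [0.5311, -0.2308, 0.0191]
tool_rot: [-0.004, 0.766, 0.643, -0.001]
contact_force: [0.1, -0.5, -0.6]
gripper_width: 0.28
time: 15.1
tool_pos: [0.4427, 0.094, 0.1321]
tool_rot: [-0.0, 0.766, 0.643, 0.0]
contact_force: [0.4, 1.0, -0.5]
gripper_width: 0.28
time: 16.1
tool_pos: [0.4395, 0.1201, 0.1323]
tool_rot: [-0.0, 0.767, 0.642, -0.0]
contact_force: [-0.4, 1.3, 0.7]
gripper_width: 0.284
t 16.1 pos [0.4395 0.1201 0.1323] delta [ 21.9   0.3 128.3] yaw -0.3 grip 0.284 F [-0.4  1.3  0.7]
TCP bay -0.1493 0.3537
scene 0.82 [0.723 0.221 0.008] [0.038 0.038 0.019] bay 0.1124 0.5015 [211 179  80]
scene 0.72 [ 0.586 -0.293  0.01 ] [0.038 0.034 0.017] bay 0.0649 -0.0284 [217 209 202]
scene 0.7 [ 0.681 -0.117  0.008] [0.051 0.036 0.02 ] bay 0.1293 0.1615 [154 113 161]
scene 0.57 [0.644 0.153 0.009] [0.036 0.036 0.017] bay 0.0466 0.4212 [127  94  75]
scene 0.45 [0.449 0.089 0.009] [0.038 0.035 0.016] bay -0.1346 0.3251 [201 195 191]
side 0.72 [0.642 0.158 0.009] [0.036 0.037 0.018] bay 0.0435 0.4254 [105  75  55]
side 0.57 [0.45  0.087 0.008] [0.041 0.053 0.02 ] bay -0.1338 0.3226 [180 179 176]
side 0.57 [ 0.688 -0.125  0.008] [0.038 0.062 0.02 ] bay 0.1367 0.1547 [130  76 153]
side 0.49 [0.721 0.224 0.01 ] [0.036 0.035 0.017] bay 0.1104 0.504 [190 163  61]
side 0.49 [ 0.525 -0.253  0.014] [0.245 0.194 0.033] bay -0.0016 0.0004 [208 166 113]
side 0.43 [ 0.584 -0.29   0.01 ] [0.033 0.037 0.014] bay 0.0629 -0.0255 [186 185 184]
side 0.28 [0.374 0.201 0.029] [0.086 0.06  0.059] bay -0.2277 0.4223 [183 177 164]
```

```bash
python3 -m crank '[20,0,0,0,28,22,0,30,0,28,22,0,65,0,28,22,0,95,0,28,22,0,115,0,28,22,0,125,0,28,22,0,127,0,28,22,0,127,0,28,22,0,127,0,28,22,0,127,0,28]'
python3 -c "
from h import *
b=C-.149*BX+.376*BY
delta([*b,.004]);tcp()
im,d=vision.grab_frame('wrist');save('w3.png',im)"
```

```text
time: 17.3
tool_pos: [0.4445, 0.1421, 0.0067]
tool_rot: [0.001, 0.767, 0.642, 0.001]
contact_force: [0.9, 0.1, -0.1]
gripper_width: 0.283
t 17.3 pos [0.4445 0.1421 0.0067] delta [-0.5 -0.8  2.7] yaw -0.3 grip 0.283 F [ 0.9  0.1 -0.1]
TCP bay -0.1481 0.3762
```

View pics/w3.png

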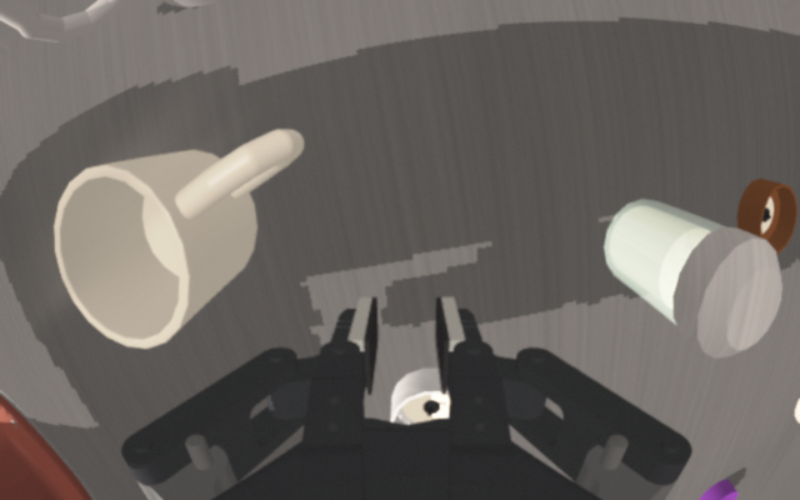

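```bash
python3 -m crank '[-2,7,2,0,28,-10,8,2,0,28,-18,9,2,0,28,-28,11,2,0,28,-40,15,2,0,28,-54,19,2,0,28,-70,23,2,0,28,-86,28,2,0,28,-102,33,2,0,28,-118,37,2,0,28]'
python3 -m crank '[-16,5,0,0,28,-32,9,0,0,28,-48,14,0,0,28,-64,18,0,0,28,-80,23,0,0,28,-96,28,0,0,28,-112,32,0,0,28,-128,37,0,0,28,-138,39,0,0,28,-138,39,0,0,28]'
python3 -c "
from h import *
delta([.6,0,.004]);tcp();lights('c')"
```

```text
time: 18.35
tool_pos: [0.4591, 0.0176, 0.0034]
tool_rot: [0.0, 0.767, 0.642, 0.0]
contact_force: [0.7, -0.3, 1.3]
gripper_width: 0.283
time: 19.35
tool_pos: [0.4733, -0.1249, 0.0035]
tool_rot: [0.0, 0.767, 0.641, 0.0]
contact_force: [0.2, -0.8, 0.5]
gripper_width: 0.279
t 19.35 pos [ 0.4733 -0.1249  0.0035] delta [145.4 102.5  -0.5] yaw -0.4 grip 0.279 F [ 0.2 -0.8  0.5]
TCP bay -0.0744 0.1181
scene 0.85 [0.723 0.226 0.008] [0.037 0.047 0.02 ] bay 0.1121 0.5062 [210 180  83]
scene 0.74 [ 0.689 -0.117  0.01 ] [0.037 0.034 0.017] bay 0.1365 0.1627 [140  99 147]
scene 0.69 [ 0.586 -0.292  0.01 ] [0.038 0.034 0.016] bay 0.065 -0.0278 [218 210 204]
scene 0.56 [0.644 0.153 0.009] [0.037 0.036 0.02 ] bay 0.0467 0.4206 [130  97  77]
scene 0.54 [ 0.53  -0.284  0.01 ] [0.037 0.034 0.016] bay 0.0084 -0.0289 [218 209 202]
scene 0.52 [ 0.47  -0.157  0.01 ] [0.038 0.027 0.016] bay -0.0719 0.0858 [214 207 201]
side 0.69 [0.642 0.158 0.009] [0.036 0.037 0.018] bay 0.0434 0.4257 [108  77  55]
side 0.68 [0.712 0.245 0.037] [0.052 0.079 0.075] bay 0.0976 0.5233 [183 157  59]
side 0.67 [ 0.476 -0.149  0.009] [0.017 0.039 0.016] bay -0.0673 0.0948 [184 183 182]
side 0.54 [ 0.687 -0.112  0.008] [0.036 0.039 0.018] bay 0.1337 0.1668 [102  61 121]
```

View pics/c_scene.png

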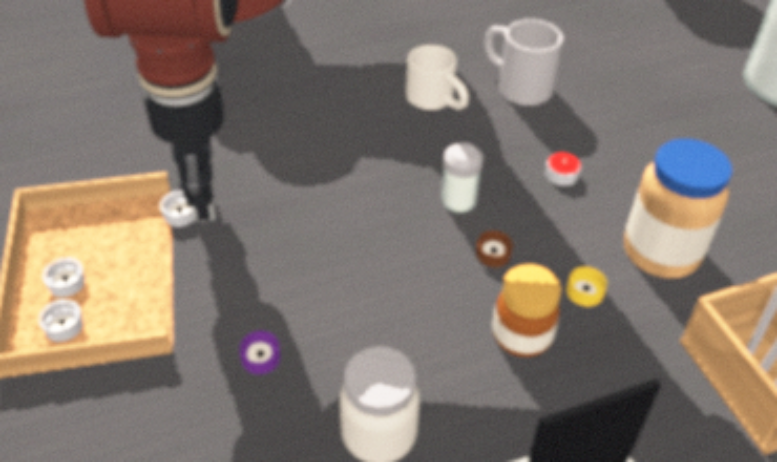

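```bash
python3 -m crank '[-8,3,0,0,28,-20,8,0,0,28,-34,13,0,0,28,-48,18,0,0,28,-62,22,0,0,28,-76,25,0,0,28,-86,26,0,0,28,-92,26,0,0,28,-92,26,0,0,28,-92,26,0,0,28]'
python3 -m crank '[10,0,0,0,28,20,0,0,0,28,20,0,-30,0,28,20,0,-70,0,28,20,0,-110,0,28,60,0,-140,0,28,110,0,-140,0,28,160,0,-140,0,28,210,0,-140,0,28,210,0,-140,0,28]'
python3 -c "
from h import *
delta([.6,0,.004]);tcp();lights('d')"
```

```text
time: 20.55
tool_pos: [0.4826, -0.2184, 0.0031]
tool_rot: [-0.0, 0.767, 0.642, 0.0]
contact_force: [-0.1, -0.2, 0.1]
gripper_width: 0.275
time: 21.55
tool_pos: [0.5194, -0.0056, 0.1433]
tool_rot: [-0.001, 0.764, 0.645, 0.001]
contact_force: [-0.0, -0.3, 0.8]
gripper_width: 0.28
t 21.55 pos [ 0.5194 -0.0056  0.1433] delta [ 18.7  78.5 139.4] yaw 0.2 grip 0.28 F [-0.  -0.3  0.8]
TCP bay -0.0492 0.2434
scene 0.82 [ 0.586 -0.292  0.01 ] [0.037 0.035 0.017] bay 0.0651 -0.0277 [216 208 201]
scene 0.65 [ 0.473 -0.249  0.009] [0.051 0.037 0.019] bay -0.0538 -0.0045 [217 206 197]
scene 0.64 [ 0.53  -0.285  0.009] [0.038 0.034 0.018] bay 0.0083 -0.0295 [217 208 200]
scene 0.61 [ 0.689 -0.117  0.01 ] [0.037 0.033 0.016] bay 0.1368 0.1622 [160 117 168]
scene 0.59 [0.644 0.153 0.01 ] [0.037 0.035 0.016] bay 0.0468 0.4209 [135 101  80]
scene 0.58 [0.724 0.221 0.008] [0.037 0.036 0.018] bay 0.1134 0.5014 [215 184  82]
side 0.78 [0.642 0.158 0.01 ] [0.036 0.038 0.017] bay 0.0437 0.4252 [111  79  56]
side 0.72 [ 0.527 -0.28   0.009] [0.031 0.041 0.019] bay 0.0048 -0.0251 [188 186 183]
side 0.71 [ 0.477 -0.255  0.008] [0.035 0.063 0.019] bay -0.0483 -0.0093 [190 185 179]
side 0.55 [ 0.686 -0.113  0.009] [0.035 0.039 0.017] bay 0.1332 0.1662 [130  73 154]
side 0.46 [0.72  0.223 0.009] [0.034 0.035 0.019] bay 0.1096 0.5031 [185 158  56]
```

View pics/d_scene.png

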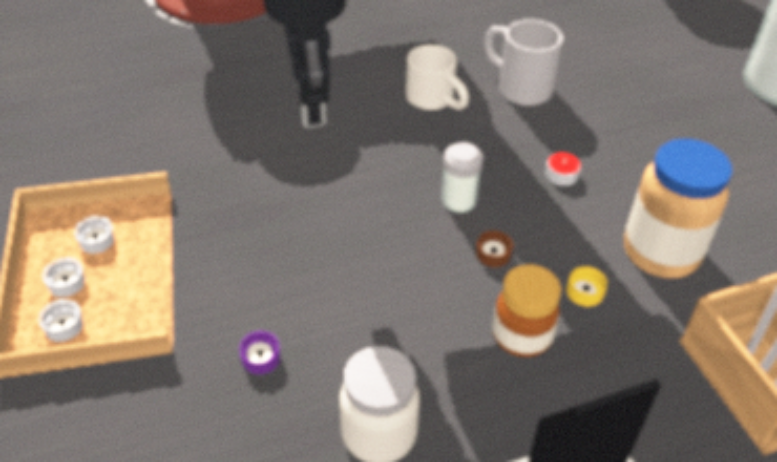

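All three silver cups stand upright inside the bay, at (62,320), (64,276) and (94,235). Everything else is where it was, and the arm is clear at z 0.14.

```bash
python3 -c "
from h import *
print(order.job_done())"
```

```text
the job is handed in; nothing more can be done
None
```

All three burnt-out tea lights are now standing flat inside the collecting bay, and I handed the job in at about 22 s. I swept each one along the counter with the part-closed fingertips and did not pick any up or tip one over.

- **Final positions:** in the bay's own frame the cups measure about (65, -28), (8, -29) and (-50, -7) mm. Each has at least 25 mm to spare to any wall or the mouth.
- **Upright:** their measured height is still about 18 mm, which fits cups standing upright.
- **Left alone:** the purple, brown and yellow look-alikes measured the same as at the start. In the last picture the red light, shaker, espresso cup, jars and milk jug look unmoved. I did not re-measure those.
- **Forces and gripper:** force readings after each move stayed under 2 N. The gripper was clear of everything at hand-in, at z 0.14 m.
- **What went wrong on the way:** on the first sweep the fingers came down too high and off-centre and nudged the first cup about 18 mm. I backed off, lowered the fingers, re-centred and swept again.
- **Disagreements:** in the last check the network did not find the first cup in the side camera. It was clear in the scene camera and in the picture. The two cameras otherwise agree to about 5 mm.

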